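# Set up the pull-out cover tray at the pasta stall

### The arm

A 6-joint arm with a two-finger parallel gripper is mounted at the origin on the work surface. World frame = base frame: x ahead of the robot, y to its left, z up, the work surface at z = 0. Lengths are in m, angles in rad, forces in N, time in s.
With the tool pointing down it reaches from about 0.275 to 0.875 m from the base axis. Payload 12.5 kg.
Tool frame: the origin (TCP) lies at the very end of the fingers, on their centre line; the grasp point (between the pads) lies 19 mm behind it; x points along the fingers, y is the direction in which the jaws open and shut, and the axes are right-handed (so a half turn about x gives the same grasp; the last joint's range is limited). The gripper opens to 85 mm and grips with 20 to 120 N. Pads are 22 mm wide; open, the fingers measure 114 mm over their backs; the gripper's body (76 mm by 85 mm) begins 54 mm behind the grasp point. The pads swing forward as they close: fully open they stand 13 mm farther back than shut.
Start: joints at [-1.335, 0.351, 1.652, -0, 1.139, -0.085], TCP at [0.173, -0.522, 0.231] pointing down, gripper open.
Joint ranges: [-2.75, 2.75], [-0.79, 2.1], [0.01, 2.65], [-1.57, 4.71], [0.07, 3.14], [-2.87, 2.87]. Speed limits (rad/s): [2.22, 2.22, 2.79, 3.14, 3.14, 3.14].

### API

Orientations are given as a 3x3 rotation matrix whose columns are the frame's x, y, z axes.
In Python, from bench import manip gives the robot as it stands. Calls block until the motion is done:
- manip.move_ptp(position, orientation): joint-space move of the TCP to a pose.
- manip.move_l(position, attitude=None, max_speed=0.15): straight line of the TCP; attitude=None keeps the orientation; max_speed is the mean speed in m/s.
- manip.move_j(angles): joint-space move.
- manip.set_gripper(opening, effort=None): opening from 0.0 (shut) to 1.0 (fully open); effort is the grip in N (None keeps the last); returns when the fingers have stopped.
- manip.dwell(seconds).
- manip.inverse_kinematics(position, orientation): joint angles nearest the present ones, or None.
- manip.grab_frame(name): name is "scene" or "top" or "wrist"; returns (picture, depth): 420x560x3 uint8, red, green, blue; 420x560 float32, m along the optical axis (not along the pixel's ray), 0 where there is no reading.
- manip.get_calibration(name): a dict with "camera_matrix" (3x3 intrinsics, pixels), "k1" (the pictures are not rectified: a ray, as slopes to the right and down, at radius r is drawn at 1 + k1 r^2 times it, then the intrinsics apply), "R" (3x3) and "t" (3): a world point X has camera coordinates R X + t. Camera axes: x right, y down, z forward; pixel columns grow to the right and rows downward; lengths in m; the calibration is good to about 2 mm. A picture is of the moment at which its call begins: read the wrist's pose just before it. get_calibration takes no time and is no camera call; for the wrist camera it gives the pose at the moment of the call.
A pose or a line that the arm cannot do raises manip.Unreachable and nothing moves.
- manip.sign_off(): hands the job in, once; it reports no verdict.
Trained networks look in the newest picture that a camera, given by its name, has taken for a name from the list of things; names that differ only in an ending like _2 or _b are one class to them, and where a whole thing is asked for, a point or a joint stands for the part that bears it (a point fixed in the world has none). Each returns a list of dicts, best first, with "confidence" (0 to 1); they miss things now and then, are a little off and sometimes report something else, mostly with a low value. They report only what shows in the picture. A call takes as long as a camera call. They do not tell look-alikes from the thing itself.
- manip.look_for(camera, name): "at" ([x, y, z] in m, in world coordinates, good to about 4 mm: the middle of the surface that is visible of it).
Readings, each from a call of its own:
- manip.current_time(): time.
- manip.current_qpos(): joint angles.
- manip.current_joint_vel(): joint speeds.
- manip.current_joint_torque(): joint torques, N m.
- manip.current_ee_pos(): TCP position.
- manip.current_tcp_rot(): TCP orientation.
- manip.current_force(): force on the tool from outside, world axes, zero at the start.
- manip.current_ft_torque(): the same for the moment, N m.
- manip.current_grip_width(): opening from 0.0 (shut) to 1.0 (fully open).
Only numpy, scipy, OpenCV 4.12 (cv2) and the standard library are available. Lean on these libraries where they do the work, as an engineer would, in place of code of your own. Each camera call takes 0.05 s, during which the arm holds its last target.

### The job

Get the cover tray of the pasta stall ready: first swing the brace out from the cabinet's front until it snaps fully home, then pull the tray out over it to its stop. Then gather all the metal bowl covers, which lie crown down, and stack them in the tray, still crown down, the first with its knob in the seat and each of the others cupped level inside the one below; leave brace and tray fully out and do not disturb the glass shaker and the white crock.

Things in the scene. Friction and masses are not known exactly. Their poses are not given: they have to be found in the camera images.
- cab_front (a point): low wooden cabinet, 260 mm wide, 250 mm deep, 118 mm high, fixed to the table. This point: bottom edge of its front face, in the middle, at table height; x axis points from the front into the cabinet, y to the cabinet's left seen from the robot, z up. The tray slides out of the front, towards the robot (-x)
- tray (a joint): travel of the sliding tray in the cabinet, m: 0 closed, 0.14 fully out at its stop; stays where it is left, about 3 N to slide. Tray 206 mm wide, floor 62 mm above the table, side walls 30 mm high, front panel 12 mm thick and up to 105 mm above the table
- tray_handle (a point): middle of the round steel handle bar of the tray: 10 mm thick, 92 mm long across the front (y of the cabinet), 45 mm in front of the tray's front panel (40 mm free gap behind the bar), 87 mm above the table; moves with the tray
- nest_centre (a point): centre of the square seat in the tray: on the tray floor (62 mm above the table) inside a fixed dark wooden square 84 mm wide, 6 mm thick, with a 57 mm square hole; moves with the tray, 70 mm behind the outside of the tray's front panel. x, y, z axes as the cabinet's
- brace (a joint): angle of the gate brace, rad: 0 folded along the cabinet's front (pointing to its +y), 1.571 square out towards the robot (-x), at its stop under the tray's path; opens counter-clockwise from above. From 1.38 to 1.49 a spring catch resists (about 3 N at the post) and pushes it back; beyond, it snaps to the stop and is held. Elsewhere light friction: it stays where it is left
- brace_hinge (a point): the brace's upright hinge axis, at the height of brace_post (81 mm above the table); 22 mm in front of the cabinet's front, 85 mm to its right (-y). Brace is a dark wooden bar 18 mm thick, 29 to 53 mm above the table
- brace_post (a point): the upright round steel finger post at the brace's free end, 16 mm thick, standing from 53 to 103 mm above the table, 170 mm from the hinge axis; this point is half-way up its upper part, 81 mm above the table
- cover0_c (a point): centre, half-way up, of a domed metal bowl cover lying inverted (crown down, like a bowl), one of several alike, some absent (None). Rim 104 mm across, 52 mm high in all, wall 3 mm, its top 14 mm nearly upright; about 0.12 kg. z points up out of the open side. Stands on its flat knob, 49 mm across, 14 mm high; flat inside floor 18 mm above the knob's underside: nested covers stand 18 mm apart
- cover1_c (a point): another cover, same as cover0 (this point half-way up, z out of the open side); may be absent
- cover2_c (a point): another cover, same as cover0 (this point half-way up, z out of the open side); may be absent
- cover3_c (a point): another cover, same as cover0 (this point half-way up, z out of the open side); may be absent
- cover4_c (a point): another cover, same as cover0 (this point half-way up, z out of the open side); may be absent
- shaker: glass shaker jar, 50 mm across, 110 mm high; origin under its base; not part of the job, leave alone
- crock: white lidded ceramic crock, 72 mm across, 85 mm high; origin under its base; not part of the job, leave alone
There are look-alikes about, which are no part of the job. Leave any purple look-alike of the part that bears cover1_c alone.

How it is judged:
By the outcome, as a careful person would: the job done as asked, in the order asked, and still so for the second after the job is handed in, with the robot touching nothing.
Of cover0, cover1, cover2, cover3, cover4 only 3 to 5 are there at a start; the rules pass over those that are not, and their reading is None.
At some moment in a run one of cover0, cover1, cover2, cover3, cover4 may be knocked a few centimetres aside while the robot is not near it.
It also fails if it takes over 210 s, if anything falls off the work surface, if the arm or the gripper's body presses on something with over 40 N, if the wrist force passes 120 N, or if a joint passes its speed limit or range.

## Working session

There is one attempt and no reset: what is moved stays moved. The work goes in short steps, each a Python script; the robot and the scene stay as the last script left them, time stands still between calls to the robot, and variables do not carry over. Pictures are saved under pics/ and viewed, and the job is handed in when it is done.

```bash
ls; mkdir -p pics
cat > h.py <<'E'
import numpy as np, cv2
from bench import manip as m
def save(cam,fn):
    c=m.get_calibration(cam); p,d=m.grab_frame(cam)
    cv2.imwrite('pics/'+fn,p[:,:,::-1]); return p,d,c
def world(c,d,u,v,z=None):
    K=np.array(c['camera_matrix']);R=np.array(c['R']);t=np.array(c['t'])
    x=cv2.undistortPoints(np.array([[[u,v]]],float),K,np.array([c['k1'],0,0,0.]))[0,0]
    ray=np.array([x[0],x[1],1.])
    if z is None: return R.T@(ray*d[int(v),int(u)]-t)
    o=-R.T@t; w=R.T@ray; return o+w*(z-o[2])/w[2]
E
python3 - <<'E'
from h import *
print(m.current_time())
for cam in ['scene','top','wrist']:
    p,d,c=save(cam,cam+'0.png'); print(cam,c)
    for n in ['cover0_c','tray_handle','brace_post','cab_front','nest_centre','shaker','crock','brace','brace_hinge']:
        try: print(n,[(np.round(r['at'],3).tolist(),round(r['confidence'],2)) for r in m.look_for(cam,n)])
        except Exception as e: print(n,e)
print(m.current_time(),m.current_tcp_rot())
E
```

```text
pics
0.0
scene {'camera_matrix': array([[379.22269376,   0.        , 275.34629757],
       [  0.        , 379.22269376, 208.78288769],
       [  0.        ,   0.        ,   1.        ]]), 'k1': -0.06280627387150473, 'R': array([[ 0.73657259,  0.67626427,  0.01128962],
       [ 0.58948963, -0.63369695, -0.50092929],
       [-0.33160638,  0.37562589, -0.86541458]]), 't': array([-0.39332394, -0.26997329,  1.45388474])}
cover0_c [([0.75, -0.035, 0.12], 0.33)]
tray_handle [([0.613, 0.01, 0.106], 0.82)]
brace_post [([0.562, 0.028, 0.054], 0.69), ([0.698, 0.046, 0.141], 0.69)]
cab_front [([0.754, -0.031, 0.121], 0.89)]
nest_centre [([0.61, 0.004, 0.105], 0.82)]
shaker [([0.51, 0.41, 0.074], 0.56)]
crock [([0.497, -0.446, 0.082], 0.88), ([0.576, 0.341, 0.029], 0.27)]
brace [([0.564, 0.024, 0.053], 0.79), ([0.608, 0.01, 0.105], 0.5)]
brace_hinge [([0.749, -0.036, 0.118], 0.77)]
top {'camera_matrix': array([[461.3583689 ,   0.        , 276.79495557],
       [  0.        , 461.3583689 , 208.52159467],
       [  0.        ,   0.        ,   1.        ]]), 'k1': -0.06878817961066032, 'R': array([[
[... 707 characters left out ...]
trix': array([[310.88456098,   0.        , 279.08862891],
       [  0.        , 310.88456098, 208.9045362 ],
       [  0.        ,   0.        ,   1.        ]]), 'k1': -0.004168169799136538, 'R': array([[ 3.16245547e-01, -9.48677359e-01, -1.51259666e-04],
       [-9.10763015e-01, -3.03651260e-01,  2.79833240e-01],
       [-2.65517389e-01, -8.83582544e-02, -9.60048611e-01]]), 't': array([-0.54996438, -0.03681043,  0.37913479])}
cover0_c []
tray_handle []
brace_post []
cab_front []
nest_centre []
shaker []
crock []
brace []
brace_hinge []
1.5 [[ 1.50992796e-05  3.15323947e-01 -9.48984093e-01]
 [-4.79102048e-05 -9.48984092e-01 -3.15323947e-01]
 [-9.99999999e-01  5.02271867e-05  7.78258694e-07]]
```

View pics/scene0.png

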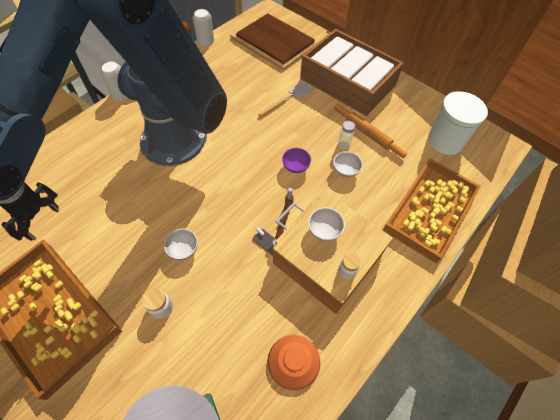

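View pics/top0.png

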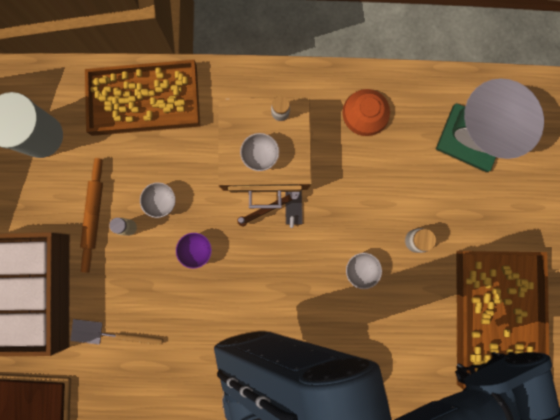

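View pics/wrist0.png

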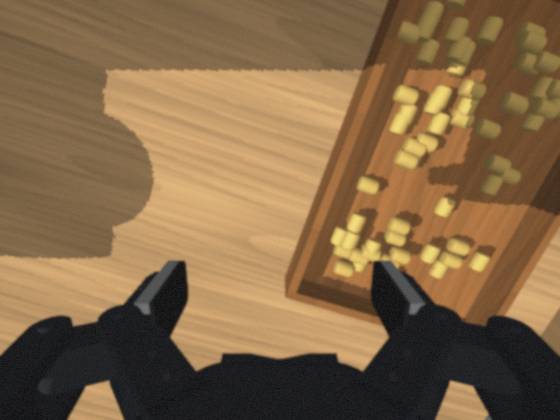

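The views show metal covers at top px (260,152) on the cabinet roof, (157,200) and (364,270), a purple look-alike at (193,250), the shaker at (120,226) and the crock at (423,240). I'll zoom in and measure.

Run:
```python
from h import *
p,d,c=save('top','top1.png')
cv2.imwrite('pics/top1z.png',cv2.resize(p[80:300,120:400,::-1],None,fx=2.8,fy=2.7,interpolation=cv2.INTER_CUBIC))
q,ds,cs=save('scene','scene1.png')
cv2.imwrite('pics/scene1z.png',cv2.resize(q[130:330,130:410,::-1],None,fx=2.8,fy=2.8,interpolation=cv2.INTER_CUBIC))
np.savez('f.npz',d=d,p=p,ds=ds,q=q)
# covers: point clouds, rim circle fit
def cloud(c,d):
    K=np.array(c['camera_matrix']);R=np.array(c['R']);t=np.array(c['t'])
    v,u=np.mgrid[0:d.shape[0],0:d.shape[1]]
    x=cv2.undistortPoints(np.stack([u,v],-1).reshape(-1,1,2).astype(float),K,np.array([c['k1'],0,0,0.]))[:,0]
    P=np.c_[x,np.ones(len(x))]*d.reshape(-1,1)
    return ((P-t)@R).reshape(*d.shape,3)
X=cloud(c,d)
for n,(u,v) in dict(roof=(260,152),l=(157,200),r=(364,270),purple=(193,250),hinge=(293,207),post=(242,221),handle=(264,205)).items():
    w=X[v-20:v+21,u-20:u+21].reshape(-1,3); print(n,np.round(X[v,u],3), np.round(np.percentile(w[:,2],[1,10,50,90,99]),3))
# cabinet roof
M=(abs(X[:,:,2]-.118)<.004)
M[:, :210]=0; M[:,330:]=0; M[:80]=0;M[200:]=0
pts=X[M][:,:2].astype(np.float32); print(len(pts), cv2.minAreaRect(pts))
cv2.imwrite('pics/mask.png',(M*255).astype(np.uint8))
for n in ['cover1_c']:
    for cam in ['top','scene']: print(m.look_for(cam,n))
```

```text
roof [0.71  0.029 0.136] [0.113 0.117 0.137 0.165 0.174]
l [0.583 0.339 0.02 ] [-0.005 -0.002  0.018  0.047  0.056]
r [ 0.387 -0.284  0.019] [-0.006 -0.003  0.018  0.045  0.057]
purple [0.436 0.225 0.015] [-0.006 -0.002  0.017  0.045  0.057]
hinge [ 0.572 -0.07   0.005] [-0.005 -0.003  0.005  0.086  0.107]
post [0.519 0.075 0.109] [-0.007 -0.003  0.001  0.053  0.104]
handle [0.567 0.015 0.094] [-0.006 -0.003  0.003  0.099  0.108]
5643 ((0.7480265498161316, 0.019543111324310303), (0.2521447241306305, 0.2591850459575653), 1.878106951713562)
[{'at': [0.5872, 0.3353, 0.0255], 'confidence': 0.87}, {'at': [0.4392, 0.221, 0.0251], 'confidence': 0.65}]
[{'at': [0.4269, 0.2298, 0.0314], 'confidence': 0.96}, {'at': [0.5758, 0.34, 0.032], 'confidence': 0.77}]
```

```bash
sleep 0
```

```text
(no output)
```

View pics/top1z.png

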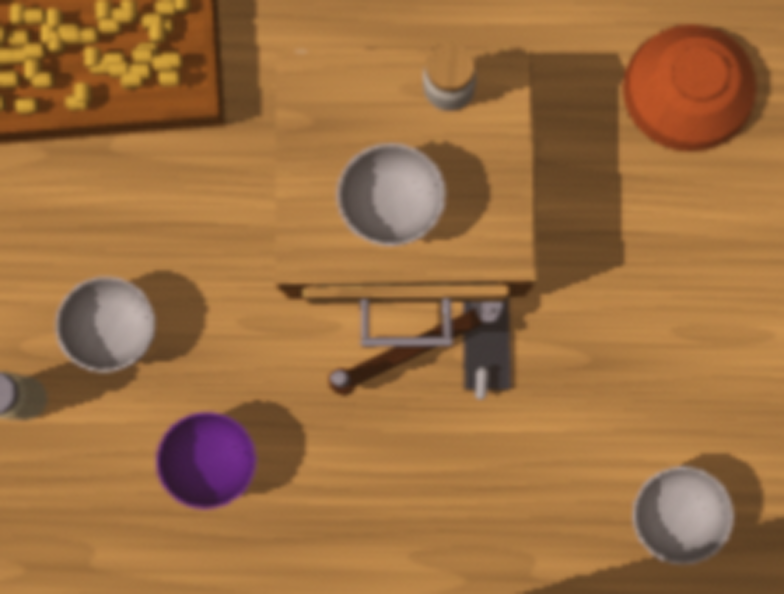

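View pics/scene1z.png

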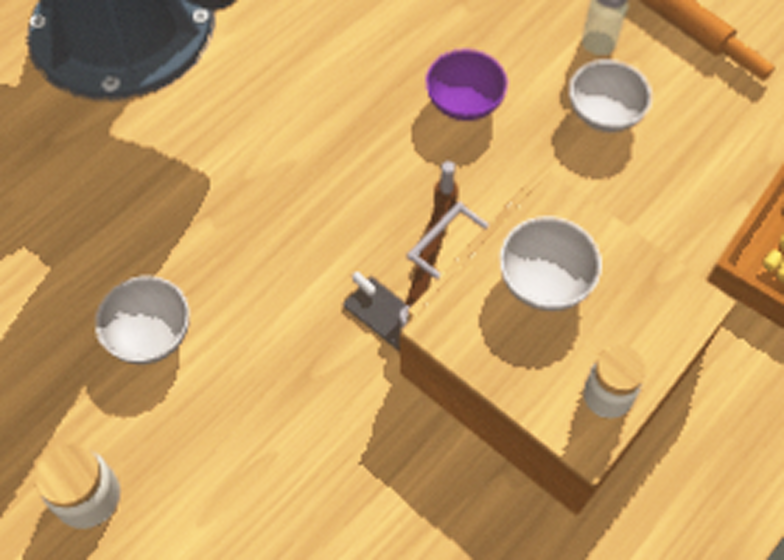

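View pics/mask.png

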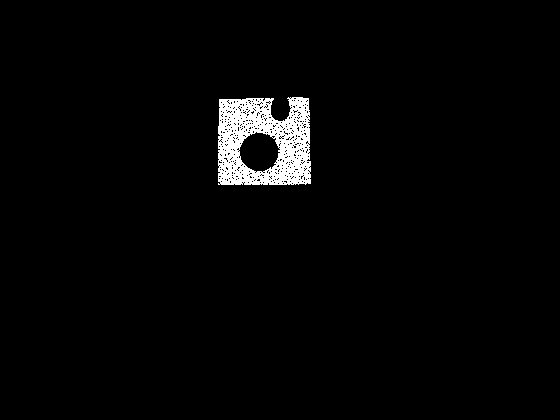

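The brace is partly open, with its post at about (0.519, 0.075), and it swings clockwise in the picture towards the robot. Next I push the post along its arc with closed fingers.

```bash
cat >> h.py <<'E'
A=np.deg2rad(1.88); XH=np.array([np.cos(A),np.sin(A),0]); YH=np.array([-np.sin(A),np.cos(A),0])
C0=np.array([0.748,0.0195,0])-0.125*XH
H=C0-0.022*XH-0.085*YH
def Rdown(yv):
    y=np.array([yv[0],yv[1],0.]); y/=np.linalg.norm(y); x=np.array([0,0,-1.])
    return np.c_[x,y,np.cross(x,y)]
def post(th): return H+0.17*(-np.sin(th)*XH+np.cos(th)*YH)
def tang(th): return -np.cos(th)*XH-np.sin(th)*YH
def rad(th): return -np.sin(th)*XH+np.cos(th)*YH
E
python3 - <<'E'
from h import *
r=np.array([.519,.075,0])-H
th0=np.arctan2(-r@XH,r@YH); print(H,th0,np.linalg.norm(r))
m.set_gripper(0.0,60)
def pose(th,back,z): 
    p=post(th)-back*tang(th); p[2]=z; return p
R=Rdown(-rad(th0))
m.move_ptp(pose(th0,.045,.2),R)
p,d,c=save('wrist','w2.png')
save('top','top2.png')
m.move_l(pose(th0,.045,.064),R)
print(m.current_ee_pos(),m.current_force(),m.current_time(),m.current_qpos())
E
```

```text
[ 0.60386766 -0.07027677  0.        ] 0.4958931000287669 0.1682494008082733
[0.55754126 0.0992578  0.06483454] [0.17906772 1.30499121 0.71839317] 6.2083 [9.39774529e-02 5.99461551e-01 1.73198917e+00 3.10972309e-06
 8.08691339e-01 1.13606795e+00]
```

View pics/w2.png

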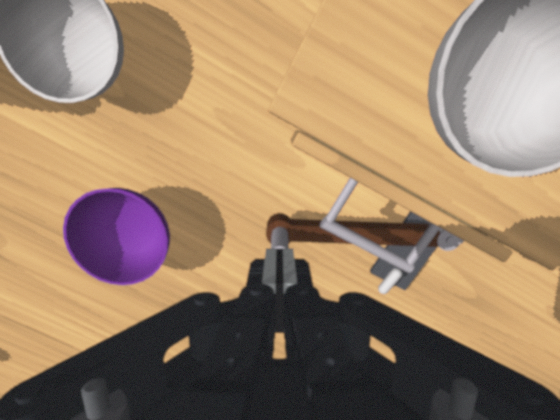

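View pics/top2.png

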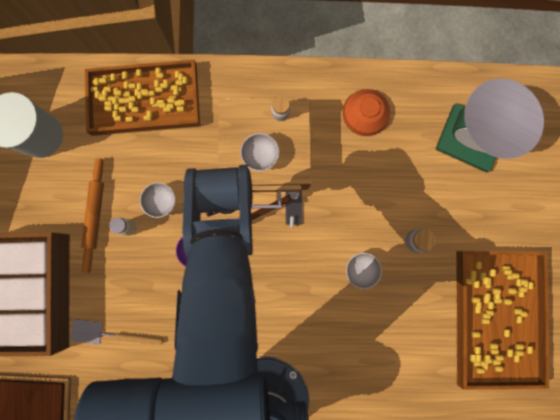

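The top picture shows exactly three metal covers, plus the purple one. The fingers are behind the post, so I push it now.

Run:
```python
from h import *
f0=np.array(m.current_force())
th=0.5; back=0.019
def go(th,back,sp=.12):
    p=post(th)-back*tang(th); p[2]=.064
    m.move_l(p,Rdown(-rad(th)),max_speed=sp)
    f=np.array(m.current_force())-f0
    print(round(th,3),np.round([f@tang(th),f@rad(th),f[2]],1),np.round(m.current_ee_pos(),4))
    return f@tang(th)
go(.5,.026,.08)
for t in np.linspace(.6,1.3,8): go(t,.019)
for t in [1.36,1.40,1.44,1.48,1.52,1.55,1.575]:
    f=go(t,.019,.05)
save('scene','s3.png');p,d,c=save('wrist','w3.png'); print(m.current_time())
```

```text
0.5 [ 1.1 -0.4 -0.1] [0.5403 0.0893 0.0646]
0.6 [ 1.  -0.5 -0.9] [0.5193 0.0782 0.0643]
0.7 [ 1.6 -0.1  0.7] [0.5051 0.069  0.0642]
0.8 [ 1.4 -0.5 -0.9] [0.4917 0.0584 0.0642]
0.9 [ 0.8 -0.6 -0.7] [0.4795 0.0465 0.0642]
1.0 [ 1.   0.  -0.8] [0.4684 0.0334 0.0642]
1.1 [ 1.3  0.2 -1. ] [0.4587 0.0193 0.0641]
1.2 [ 1.2 -0.2 -1.4] [0.4504 0.0044 0.0641]
1.3 [ 1.5  0.3 -0.8] [ 0.4437 -0.0114  0.0641]
1.36 [ 1.7  0.  -0.5] [ 0.4403 -0.0211  0.064 ]
1.4 [ 2.   0.3 -0.9] [ 0.4383 -0.0278  0.064 ]
1.44 [ 1.4  0.  -1.2] [ 0.4366 -0.0346  0.064 ]
1.48 [ 1.7 -0.6 -1.5] [ 0.4353 -0.0413  0.064 ]
1.52 [ 1.5 -0.7 -1.4] [ 0.4343 -0.0481  0.064 ]
1.55 [ 0.2  0.3 -0.8] [ 0.4337 -0.0532  0.064 ]
1.575 [ 1.4  0.5 -0.9] [ 0.4333 -0.0574  0.064 ]
11.0917
```

View pics/s3.png

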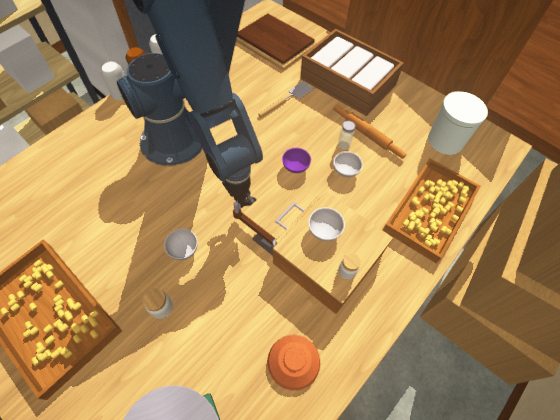

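View pics/w3.png

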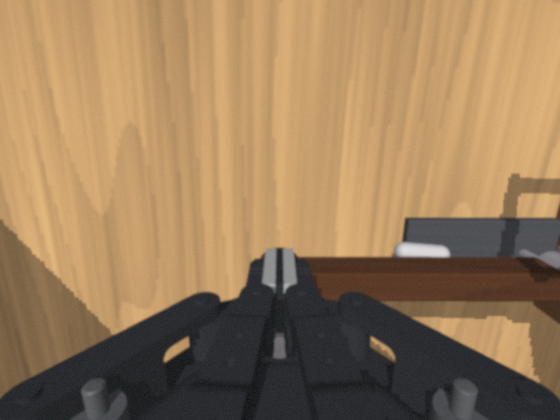

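The wrist picture shows the bar parallel to the tool axis, so it's about square out. I push lightly against the stop to confirm, then retreat and look.

Run:
```python
from h import *
for k in range(8):
    b=.017-.001*k
    p=post(1.571)-b*tang(1.571);p[2]=.064
    m.move_l(p,Rdown(-rad(1.571)),max_speed=.03)
    f=np.array(m.current_force()); ft=f@tang(1.571); print(b,np.round(ft,1))
    if ft<-6: break
p=np.array(m.current_ee_pos())-.03*tang(1.571); m.move_l(p); p[2]=.2; m.move_l(p)
q=C0-.06*XH+.0*YH; q[2]=.27   # over the handle
m.move_ptp(q-0.05*XH,Rdown(XH))
p,d,c=save('wrist','w4.png'); np.savez('w4.npz',d=d,**{k:np.array(v) for k,v in c.items()})
for n in ['tray_handle','brace_post','brace']: print(n,[(np.round(r['at'],3).tolist(),round(r['confidence'],2)) for r in m.look_for('wrist',n)])
print(m.current_time())
```

```text
0.017 -7.5
tray_handle [([0.606, 0.024, 0.09], 0.92)]
brace_post [([0.497, -0.069, 0.055], 0.77)]
brace [([0.5, -0.069, 0.051], 0.82)]
13.4917
```

View pics/w4.png

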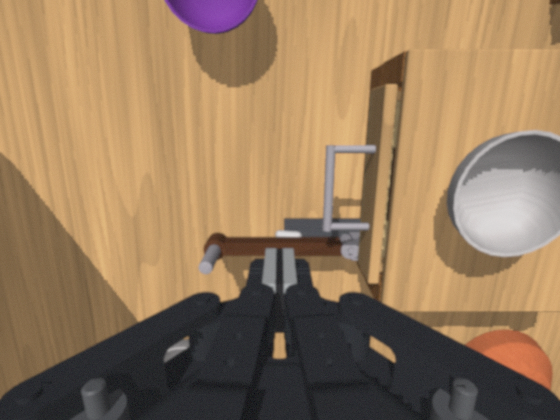

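The brace stands square: the bar runs horizontally at row 247, and the stop pushed back with 7.5 N. The handle bar spans px (330,148) to (328,230).

Run:
```python
from h import *
z=np.load('w4.npz'); c={k:z[k] for k in z if k!='d'}; d=z['d']
for uv in [(330,148),(329,188),(328,230)]:
    print(world(c,d,*uv,z=.09), world(c,d,*uv))
for uv in [(391,90),(378,280)]: print('panel',world(c,d,*uv,z=.105))
print(C0-.057*XH)
```

```text
[0.56278491 0.05584405 0.09      ] [0.56227547 0.05610944 0.09314953]
[0.56505982 0.01425057 0.09      ] [0.56449643 0.01496332 0.09333714]
[ 0.56769783 -0.03282845  0.09      ] [ 0.5672522  -0.03192233  0.09251734]
panel [0.61250118 0.11183226 0.105     ]
panel [ 0.62460202 -0.08381335  0.105     ]
[0.56609797 0.01352925 0.        ]
```

Run:
```python
from h import *
h=np.array([.5655,.0140,0])
R=Rdown(XH)
m.set_gripper(.45,40)
h[2]=.15; m.move_l(h,R); h[2]=.069; m.move_l(h,R,max_speed=.1)
print(m.current_force()); m.set_gripper(0); print('w',m.current_grip_width(),m.current_force())
s=np.array(m.current_ee_pos())
f0=np.array(m.current_force())
for k in [.05,.10,.13,.136,.139,.141,.143,.145]:
    m.move_l(s-k*XH,R,max_speed=.08)
    f=np.array(m.current_force())-f0; print(k,np.round(f,1),np.round(m.current_ee_pos(),4))
    if k>.13 and f@XH>8: break
m.set_gripper(.45)
e=np.array(m.current_ee_pos()); print(e,m.current_force()); e[2]=.25; m.move_l(e)
m.move_ptp(e+[.03,0,.1],R)
p,d,c=save('wrist','w5.png'); np.savez('w5.npz',d=d,**{k:np.array(v) for k,v in c.items()})
save('scene','s5.png')
print(m.current_time())
```

```text
[ 0.65282152  0.87118121 -0.61782133]
w 0.09693926560297264 [-1.75789027 -0.22952744  5.49948897]
0.05 [-1.1 -0.3 -2.1] [0.5155 0.0124 0.0696]
0.1 [-2.  -1.3 -0.8] [0.4656 0.0107 0.0696]
0.13 [ 13.6   1.9 -16.6] [0.438  0.0097 0.0698]
0.136 [ 37.8   3.5 -30.5] [0.438  0.0093 0.0711]
[0.42933329 0.00958427 0.06942339] [-0.69052032 -0.82399964  0.15571146]
20.975
```

View pics/w5.png

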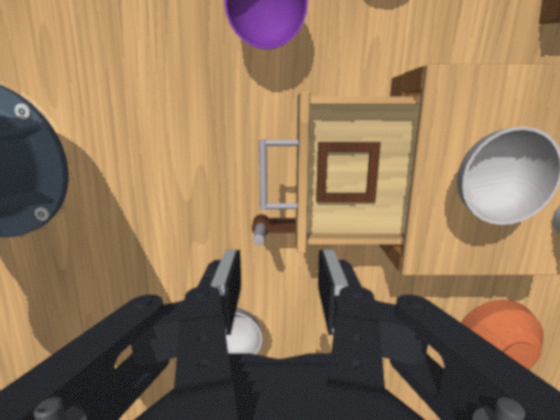

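View pics/s5.png

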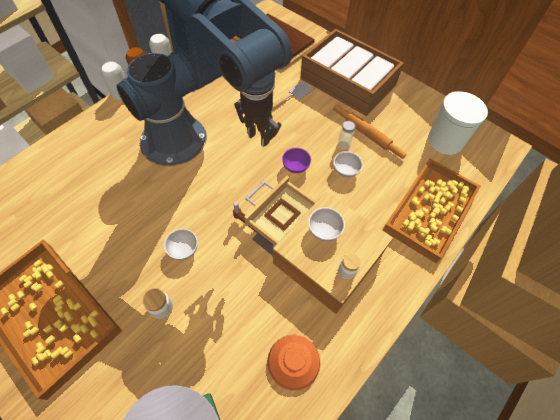

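The tray came out and hit something firm after 127 mm. I check whether that is its stop, and measure the nest.

Run:
```python
from h import *
z=np.load('w5.npz'); c={k:z[k] for k in z if k!='d'}; d=z['d']
W=lambda u,v,h: np.round(world(c,d,u,v,z=h),4)
print('handle',W(264,143,.09),W(262,207,.09))
print('panel outer top',W(300,96,.105),W(298,248,.105))
print('cab edge top',W(426,66,.118),W(402,273,.118))
print('post top',W(259,243,.103))
n=np.array([W(*q,.068) for q in [(317,143),(380,143),(378,205),(316,203)]]);print(n,n.mean(0))
print(C0)
for uv in [(300,150),(300,200),(350,170),(263,170)]: print(uv,np.round(world(c,d,*uv),4))
for n in ['nest_centre','tray_handle','cover0_c']: print(n,[(np.round(r['at'],3).tolist(),round(r['confidence'],2)) for r in m.look_for('wrist',n)])
p=cv2.imread('pics/w5.png')[60:300,230:470]; cv2.imwrite('pics/w5z.png',cv2.resize(p,None,fx=2.5,fy=2.5,interpolation=cv2.INTER_CUBIC))
```

```text
handle [0.4389 0.0501 0.09  ] [ 0.4379 -0.0345  0.09  ]
panel outer top [0.4807 0.1068 0.105 ] [ 0.4882 -0.086   0.105 ]
cab edge top [0.6179 0.1421 0.118 ] [ 0.6278 -0.1118  0.118 ]
post top [ 0.4354 -0.0814  0.103 ]
[[ 0.5088  0.0508  0.068 ]
 [ 0.5932  0.0537  0.068 ]
 [ 0.6011 -0.0323  0.068 ]
 [ 0.5131 -0.0324  0.068 ]] [0.55405 0.00995 0.068  ]
[0.62306728 0.01539921 0.        ]
(300, 150) [0.4839 0.0443 0.1058]
(300, 200) [ 0.4873 -0.019   0.1057]
(350, 170) [0.558  0.0151 0.0618]
(263, 170) [0.4383 0.0158 0.0915]
nest_centre [([0.558, 0.017, 0.063], 0.71)]
tray_handle [([0.557, 0.018, 0.065], 0.7)]
cover0_c []
```

View pics/w5z.png

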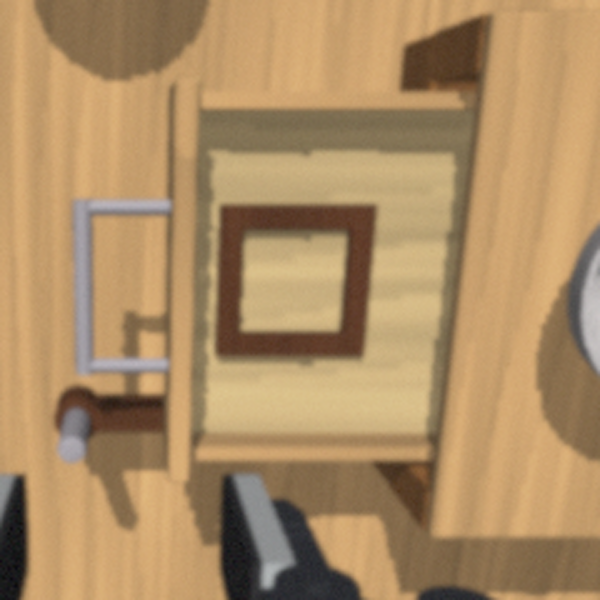

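Run:
```python
from h import *
p=cv2.imread('pics/w4.png')[40:310,310:440]; cv2.imwrite('pics/w4z.png',cv2.resize(p,None,fx=4.4,fy=2.2,interpolation=cv2.INTER_CUBIC))
z=np.load('w4.npz'); c={k:z[k] for k in z if k!='d'}; d=z['d']
for v in (120,188,240):
  print(v,[(u,*np.round(world(c,d,u,v)[[0,2]],3)) for u in range(364,412,2)])
```

```text
120 [(364, np.float64(0.618), np.float64(-0.001)), (366, np.float64(0.62), np.float64(0.0)), (368, np.float64(0.621), np.float64(0.005)), (370, np.float64(0.608), np.float64(0.062)), (372, np.float64(0.608), np.float64(0.07)), (374, np.float64(0.608), np.float64(0.078)), (376, np.float64(0.608), np.float64(0.084)), (378, np.float64(0.608), np.float64(0.091)), (380, np.float64(0.608), np.float64(0.098)), (382, np.float64(0.608), np.float64(0.103)), (384, np.float64(0.609), np.float64(0.105)), (386, np.float64(0.611), np.float64(0.105)), (388, np.float64(0.613), np.float64(0.106)), (390, np.float64(0.615), np.float64(0.106)), (392, np.float64(0.617), np.float64(0.105)), (394, np.float64(0.635), np.float64(0.061)), (396, np.float64(0.636), np.float64(0.062)), (398, np.float64(0.62), np.float64(0.112)), (400, np.float64(0.621), np.float64(0.116)), (402, np.float64(0.622), np.float64(0.118)), (404, np.float64(0.624), np.float64(0.118)), (406, np.float64(0.625), np.float64(0.118)), (408, np.float64(0.627), np.float64(0.117)), (410, np.float64(0.629), np.float64(0.119))]
188 [(364, np.float
[... 1442 characters left out ...]
.621), np.float64(0.106)), (382, np.float64(0.623), np.float64(0.106)), (384, np.float64(0.641), np.float64(0.061)), (386, np.float64(0.643), np.float64(0.062)), (388, np.float64(0.625), np.float64(0.116)), (390, np.float64(0.626), np.float64(0.118)), (392, np.float64(0.629), np.float64(0.117)), (394, np.float64(0.63), np.float64(0.118)), (396, np.float64(0.633), np.float64(0.118)), (398, np.float64(0.634), np.float64(0.118)), (400, np.float64(0.637), np.float64(0.117)), (402, np.float64(0.638), np.float64(0.119)), (404, np.float64(0.641), np.float64(0.118)), (406, np.float64(0.642), np.float64(0.119)), (408, np.float64(0.645), np.float64(0.117)), (410, np.float64(0.647), np.float64(0.118))]
```

View pics/w4z.png

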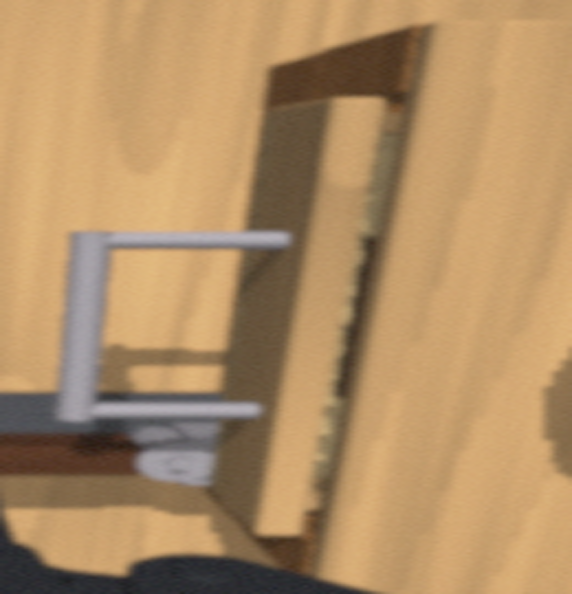

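Measured from the front face to the outer panel, the gap is 138.5 mm, and the drawer hit a hard stop at 38 N. That agrees with full extension if the panel closes flush, which would mean the tray started about 12 mm open. I'll pull once more to be sure, then measure the seat from close up.

```bash
cat >> h.py <<'E'
def cloud(c,d):
    K=np.array(c['camera_matrix']);R=np.array(c['R']);t=np.array(c['t'])
    v,u=np.mgrid[0:d.shape[0],0:d.shape[1]]
    x=cv2.undistortPoints(np.stack([u,v],-1).reshape(-1,1,2).astype(float),K,np.array([c['k1'],0,0,0.]))[:,0]
    P=np.c_[x,np.ones(len(x))]*d.reshape(-1,1)
    X=((P-t)@R).reshape(*d.shape,3); X[d==0]=np.nan; return X
def rim(X,guess,base,r=.052):
    """circle fit to rim points near guess; rim height base+.052"""
    from scipy.optimize import least_squares
    Q=X.reshape(-1,3); Q=Q[np.isfinite(Q[:,0])]
    k=(np.hypot(Q[:,0]-guess[0],Q[:,1]-guess[1])<.085)&(abs(Q[:,2]-base-.050)<.006)
    Q=Q[k]
    s=least_squares(lambda p:np.hypot(Q[:,0]-p[0],Q[:,1]-p[1])-.0505,guess[:2],loss='soft_l1',f_scale=.002)
    e=np.hypot(Q[:,0]-s.x[0],Q[:,1]-s.x[1])
    return s.x,len(Q),np.median(abs(e-.0505)),np.median(e),np.percentile(Q[:,2],95)
E
python3 - <<'E'
from h import *
R=Rdown(XH)
h=np.array([.4384,.0095,.15]); m.move_l(h,R); h[2]=.069; m.move_l(h,R,max_speed=.1)
m.set_gripper(0); s=np.array(m.current_ee_pos()); f0=np.array(m.current_force()); print(s)
for k in [.001,.002,.003,.004]:
    m.move_l(s-k*XH,R,max_speed=.03); f=np.array(m.current_force())-f0; print(k,np.round(f,1),np.round(m.current_ee_pos(),4))
    if f@XH>22: break
m.set_gripper(.45)
e=np.array(m.current_ee_pos());e[2]=.2;m.move_l(e)
Rg=Rdown(-YH)
m.move_ptp([.50,.012,.28],Rg)
p,d,c=save('wrist','w6.png'); np.savez('w6.npz',d=d,**{k:np.array(v) for k,v in c.items()})
p,dt,ct=save('top','t6.png'); X=cloud(ct,dt)
for g,b in [((.71,.029),.118),((.583,.335),0),((.387,-.284),0)]: print(g,rim(X,g,b))
print(m.current_time())
E
```

```text
[0.43867044 0.00948435 0.06949007]
0.001 [  4.1   0.4 -10. ] [0.438  0.0095 0.0696]
0.002 [ 10.2   2.  -15.6] [0.438  0.0094 0.0696]
0.003 [ 15.6   2.2 -21.4] [0.438  0.0094 0.0697]
0.004 [ 20.4   4.1 -27. ] [0.438  0.0094 0.0697]
(0.71, 0.029) (array([0.70266881, 0.03091192]), 191, np.float64(0.0011936207655763587), np.float64(0.04981117124190508), np.float64(0.17229933115204413))
(0.583, 0.335) (array([0.58028011, 0.32986805]), 170, np.float64(0.0011181193879767487), np.float64(0.05012609525179089), np.float64(0.054846761407819654))
(0.387, -0.284) (array([ 0.38997362, -0.31085455]), 168, np.float64(0.0010070490148400488), np.float64(0.050137265567393945), np.float64(0.055083065532594615))
27.8833
```

View pics/w6.png

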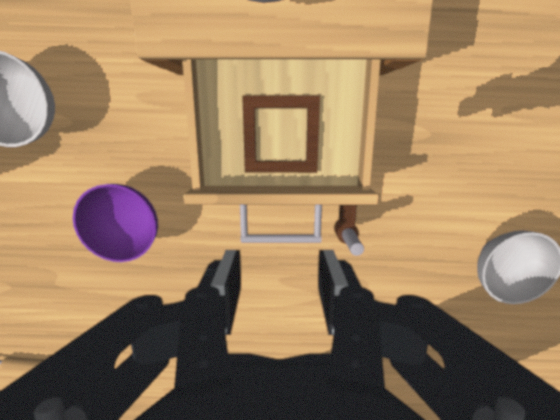

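View pics/t6.png

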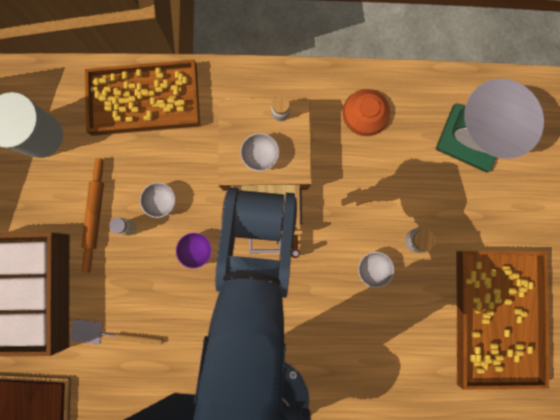

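The tray is at a hard stop: 20 N with no movement. The right cover has been knocked aside to (0.390, −0.311), where it was (364,270) in the top picture and is now at (377,270). Now the seat corners from w6.

Run:
```python
from h import *
z=np.load('w6.npz'); c={k:z[k] for k in z if k!='d'}; d=z['d']
p=cv2.imread('pics/w6.png'); W=lambda u,v,h: world(c,d,u,v,z=h)
# dark brown mask
hsv=cv2.cvtColor(p,cv2.COLOR_BGR2HSV); g=cv2.cvtColor(p,cv2.COLOR_BGR2GRAY)
M=np.zeros_like(g); M[85:185,225:340]=(g[85:185,225:340]<85)*255
cs,_=cv2.findContours(M,cv2.RETR_CCOMP,cv2.CHAIN_APPROX_NONE); cs=sorted(cs,key=cv2.contourArea)[::-1]
for k in cs[:2]:
    P=np.array([W(*q,.068 ) for q in k[:,0].astype(float)])[:,:2].astype(np.float32)
    print(cv2.minAreaRect(P))
for q in [(188,195),(375,195),(186,203),(376,203)]: print(W(*q,.105))
h=[W(244,238,.09),W(318,238,.09)]; print('handle',h,np.mean(h,0)+.115*XH)
X=cloud(c,d)
print(rim(X,(.390,-.311),0))
```

```text
((0.5533505082130432, 0.01196555607020855), (0.08106449991464615, 0.08122584223747253), 1.997883915901184)
((0.5534065365791321, 0.011557178571820259), (0.06054998189210892, 0.060750555247068405), 1.999769926071167)
[0.49019438 0.10746126 0.105     ]
[ 0.49704863 -0.08881307  0.105     ]
[0.4813952  0.10998949 0.105     ]
[ 0.48841181 -0.09092795  0.105     ]
handle [array([0.43784194, 0.05012388, 0.09      ]), array([ 0.44080056, -0.03457667,  0.09      ])] [0.55425935 0.01154633 0.09      ]
(array([ 0.3923615 , -0.31083881]), 1310, np.float64(0.0009219285040829896), np.float64(0.04985463160945454), np.float64(0.053150964405291976))
```

```bash
cat >> h.py <<'E'
RG=Rdown(-YH); NEST=np.array([.5535,.0118,.062])
def pick(c,base,fn,side=-1,op=.4,grip=50):
    m.set_gripper(op,grip)
    p=np.array([c[0],c[1],0])+side*.0505*YH
    h=base+.052-.014
    p[2]=h+.07; m.move_ptp(p,RG)
    p[2]=h; m.move_l(p,RG,max_speed=.08); print('down F',np.round(m.current_force(),1))
    m.set_gripper(0); print('w',m.current_grip_width(),np.round(m.current_force(),1))
    p[2]=h+.05; m.move_l(p,max_speed=.1); print('lift',m.current_grip_width(),np.round(m.current_force(),1))
    c=m.get_calibration('wrist'); _,d,_=save('wrist',fn); X=cloud(c,d)
    ce=np.array(m.current_ee_pos()); g=ce-side*.0505*YH
    r=rim(X,g,base+.05); print('rim expected',np.round(g,4),r)
    Q=X.reshape(-1,3); k=(np.hypot(Q[:,0]-g[0],Q[:,1]-g[1])<.056)&(abs(Q[:,2]-base-.102)<.008); Q=Q[k]
    k=abs(np.hypot(Q[:,0]-r[0][0],Q[:,1]-r[0][1])-.0505)<.003; Q=Q[k]
    s=np.linalg.lstsq(np.c_[Q[:,:2]-g[:2],np.ones(len(Q))],Q[:,2],rcond=None)[0]; print('tilt deg',np.rad2deg(s[:2]),'zc',s[2], m.current_time())
    return r
E
python3 - <<'E'
from h import *
pick((.391,-.311),0,'p1.png')
E
```

```text
down F [ 0.2 -0.5  0.7]
w 0.027514497732528616 [-1.6  1.6  7.8]
lift 0.0163004355585691 [ 0.2  0.2 -2.1]
rim expected [ 0.3907 -0.3107  0.0874] (array([ 0.39301809, -0.31134774]), 1946, np.float64(0.001056686670056775), np.float64(0.05053318165654662), np.float64(0.10428191021357378))
tilt deg [-3.05675357 -5.43969001] zc 0.09722603763625717 31.7917
```

View pics/p1.png

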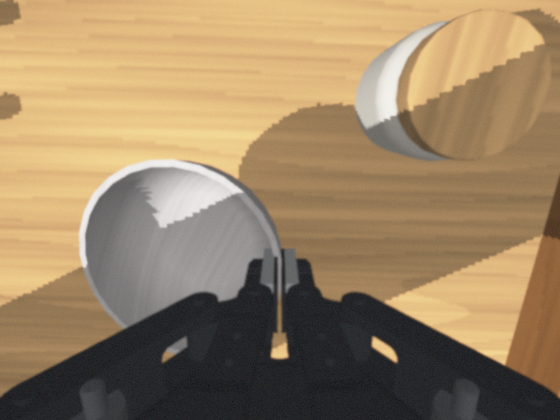

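The grasp holds, but the cover sags a little. I check the tilt against the table plane, level the cover with the wrist, then carry it over.

```bash
cat >> h.py <<'E'
from scipy.spatial.transform import Rotation as Ro
def measure(side=-1,fn='tmp.png',rz=None):
    """held cover: rim plane and centre by robust plane/circle fit, tilt corrected with table plane; nothing moves"""
    e=np.array(m.current_ee_pos()); c=m.get_calibration('wrist'); _,d,_=save('wrist',fn); X=cloud(c,d)
    g=e-side*.0505*YH; z0=e[2]+.014
    Q=X.reshape(-1,3); Q=Q[np.isfinite(Q[:,0])]
    r=np.hypot(Q[:,0]-g[0],Q[:,1]-g[1]); 
    # plane: iterate, keep points near ring and above sinking surface
    s=np.array([0,0,z0-0.002]); cc=g[:2].copy()
    for i in range(8):
        D=Q[:,:2]-cc; pl=D@s[:2]+s[2]
        k=(abs(np.hypot(*D.T)-.0505)<.0035)&(abs(Q[:,2]-pl)<(.012 if i<3 else .004)); 
        B=Q[k]; s=np.linalg.lstsq(np.c_[B[:,:2]-cc,np.ones(len(B))],B[:,2],rcond=None)[0]
        from scipy.optimize import least_squares
        f=least_squares(lambda p:np.hypot(B[:,0]-p[0],B[:,1]-p[1])-.0505,cc,loss='soft_l1',f_scale=.001); cc=f.x
    T=Q[(abs(Q[:,2])<.015)&(r>.08)&(r<.25)]
    tt=np.linalg.lstsq(np.c_[T[:,:2],np.ones(len(T))],T[:,2],rcond=None)[0][:2] if len(T)>2000 else None
    print('n',len(B),'tilt',np.round(np.rad2deg(s[:2]),2),'rimz',round(s[2],4),'cen',np.round(cc,4),'exp',np.round(g[:2],4),'table',None if tt is None else np.round(np.rad2deg(tt),2))
    return s,cc,e
E
python3 - <<'E'
from h import *
s,cc,e=measure()
m.set_gripper(0,90); 
rot=Ro.from_rotvec(np.deg2rad(5)*XH).as_matrix()@RG
e[2]+=.09
m.move_l(e,rot,max_speed=.1)
s,cc,e=measure(fn='p1b.png'); print(m.current_grip_width(),m.current_time())
E
```

```text
n 4550 tilt [ 1.02 -9.49] rimz 0.0926 cen [ 0.3928 -0.3131] exp [ 0.3907 -0.3107] table [0.01 0.  ]
n 4408 tilt [ 2.9  -5.01] rimz 0.1847 cen [ 0.3929 -0.3139] exp [ 0.3905 -0.3104] table [0.02 0.  ]
0.013389872733905999 33.15
```

View pics/p1b.png

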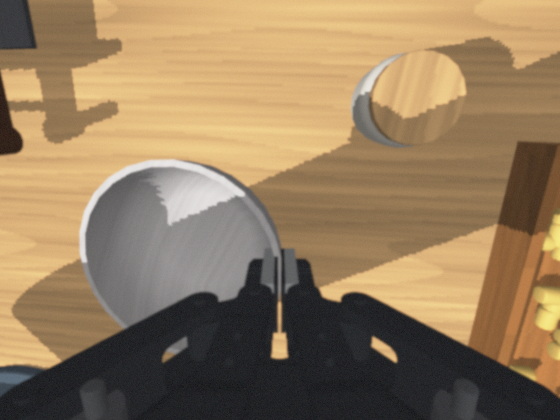

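```bash
cat >> h.py <<'E'
def floorfit(side=-1,fn='tmp.png',R=.018):
    e=np.array(m.current_ee_pos()); c=m.get_calibration('wrist'); _,d,_=save('wrist',fn); X=cloud(c,d)
    g=e-side*.0505*YH; Q=X.reshape(-1,3); Q=Q[np.isfinite(Q[:,0])]
    r=np.hypot(Q[:,0]-g[0],Q[:,1]-g[1]); B=Q[(r<R)&(Q[:,2]<e[2]+.0)&(Q[:,2]>e[2]-.04)]
    A=np.c_[B[:,:2]-g[:2],np.ones(len(B))]; w=np.ones(len(B))
    for i in range(5):
        s=np.linalg.lstsq(A*w[:,None],B[:,2]*w,rcond=None)[0]; w=1/(1+(abs(A@s-B[:,2])/.001)**2)
    # rim: highest pixels per azimuth, far side of rim
    az=np.degrees(np.arctan2(Q[:,1]-g[1],Q[:,0]-g[0])); out=[]
    for a in range(-180,180,20):
        k=(az>=a)&(az<a+20)&(r<.062)&(r>.042)&(Q[:,2]<e[2]+.03)
        if k.sum()>20 :
            zz=np.percentile(Q[k,2],97); out.append((a+10,round(zz,4)))
    print('floor n',len(B),'tilt',np.round(np.rad2deg(s[:2]),2),'z',round(s[2],4),'exp floor z',round(e[2]+.014-.034,4),out)
    return s
E
python3 - <<'E'
from h import *
for R in (.012,.018,.02): floorfit(R=R)
E
```

```text
floor n 1130 tilt [ 0.07 -3.71] z 0.1529 exp floor z 0.1568 [(-170, np.float64(0.1869)), (-150, np.float64(0.001)), (-130, np.float64(0.0013)), (-110, np.float64(0.0014)), (-90, np.float64(0.2058)), (-70, np.float64(0.2057)), (-50, np.float64(0.1906)), (-30, np.float64(0.1897)), (-10, np.float64(0.1884)), (10, np.float64(0.1871)), (30, np.float64(0.1861)), (50, np.float64(0.1851)), (70, np.float64(0.1845)), (90, np.float64(0.1843)), (110, np.float64(0.1846)), (130, np.float64(0.1852)), (150, np.float64(0.1849)), (170, np.float64(0.1873))]
floor n 2535 tilt [-0.1  -3.78] z 0.1529 exp floor z 0.1568 [(-170, np.float64(0.187)), (-150, np.float64(0.0013)), (-130, np.float64(0.0013)), (-110, np.float64(0.0018)), (-90, np.float64(0.2056)), (-70, np.float64(0.2059)), (-50, np.float64(0.1904)), (-30, np.float64(0.1896)), (-10, np.float64(0.1886)), (10, np.float64(0.1872)), (30, np.float64(0.1859)), (50, np.float64(0.185)), (70, np.float64(0.1846)), (90, np.float64(0.1844)), (110, np.float64(0.1846)), (130, np.float64(0.185)), (150, np.float64(0.1847)), (170, np.float64(0.1877))]
floor n 3150 tilt [ 0.03 -3.75] z 0.153 exp floor z 0.1569 [(-170, np.float64(0.1875)), (-150, np.float64(0.0012)), (-130, np.float64(0.0013)), (-110, np.float64(0.0015)), (-90, np.float64(0.2059)), (-70, np.float64(0.2058)), (-50, np.float64(0.1906)), (-30, np.float64(0.1897)), (-10, np.float64(0.1886)), (10, np.float64(0.1874)), (30, np.float64(0.186)), (50, np.float64(0.185)), (70, np.float64(0.1847)), (90, np.float64(0.1844)), (110, np.float64(0.1846)), (130, np.float64(0.1853)), (150, np.float64(0.1849)), (170, np.float64(0.1874))]
```

```bash
cat >> h.py <<'E'
def tilted(deg): return Ro.from_rotvec(np.deg2rad(deg)*XH).as_matrix()@RG
def rimc(side=-1,fn='tmp.png',floorz=None):
    """rim circle centre of level held cover; floorz -> rim z = floor+.034"""
    c=m.get_calibration('wrist'); e=np.array(m.current_ee_pos()); _,d,_=save('wrist',fn); X=cloud(c,d)
    g=e-side*.0505*YH
    r=rim(X,g,floorz+.034-.052); print('rimc',np.round(r[0],4),r[1:], 'exp',np.round(g[:2],4)); return r[0]
E
python3 - <<'E'
from h import *
e=np.array(m.current_ee_pos()); e[2]=.24; m.move_l(e,tilted(8.75))
t=NEST-.0505*YH; t[2]=.24
m.move_ptp(t,tilted(8.75))
s=floorfit(); c=rimc(fn='p1c.png',floorz=s[2])
print(m.current_time(), m.current_ee_pos(),m.current_grip_width())
E
```

```text
floor n 2538 tilt [-0.09 -0.24] z 0.2192 exp floor z 0.2198 [(-170, np.float64(0.2533)), (-150, np.float64(0.0691)), (-130, np.float64(0.0694)), (-110, np.float64(0.0687)), (-90, np.float64(0.2689)), (-70, np.float64(0.2687)), (-50, np.float64(0.2539)), (-30, np.float64(0.2539)), (-10, np.float64(0.2539)), (10, np.float64(0.2539)), (30, np.float64(0.2537)), (50, np.float64(0.2536)), (70, np.float64(0.2537)), (90, np.float64(0.2536)), (110, np.float64(0.2536)), (130, np.float64(0.2537)), (150, np.float64(0.2533)), (170, np.float64(0.254))]
rimc [0.5556 0.007 ] (5840, np.float64(0.00106057992638664), np.float64(0.04996686958947334), np.float64(0.2542495508730173)) exp [0.5534 0.0107]
35.3167 [ 0.55505962 -0.03978654  0.23993557] 0.016218725938100337
```

View pics/p1c.png

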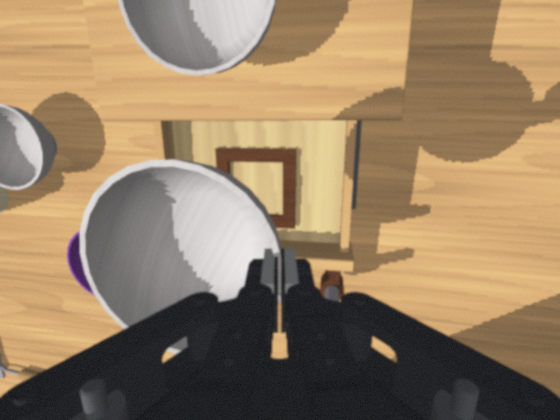

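```bash
cat >> h.py <<'E'
def rimtop(side=-1,fn='tmp.png',rz=.254,R=.052):
    """outer edge fit: outermost rim-top pixel per azimuth"""
    from scipy.optimize import least_squares
    c=m.get_calibration('wrist'); e=np.array(m.current_ee_pos()); _,d,_=save('wrist',fn); Q=cloud(c,d).reshape(-1,3)
    g=(e-side*.0505*YH)[:2]; Q=Q[abs(Q[:,2]-rz)<.003]; r=np.hypot(*(Q[:,:2]-g).T); Q=Q[(r<.062)&(r>.03)]
    az=np.arctan2(Q[:,1]-g[1],Q[:,0]-g[0]); r=np.hypot(*(Q[:,:2]-g).T)
    P=[]
    for a in np.arange(-np.pi,np.pi,np.pi/36):
        k=(az>=a)&(az<a+np.pi/36)
        if k.sum()>3: P.append(Q[k][np.argsort(r[k])[-3]][:2])
    P=np.array(P)
    f=least_squares(lambda p:np.hypot(P[:,0]-p[0],P[:,1]-p[1])-p[2],[*g,R],loss='soft_l1',f_scale=.001)
    f2=least_squares(lambda p:np.hypot(P[:,0]-p[0],P[:,1]-p[1])-R,g,loss='soft_l1',f_scale=.001)
    print('rimtop',len(P),np.round(f.x,4),np.round(f2.x,4),'exp',np.round(g,4)); return f2.x
E
python3 - <<'E'
from h import *
rimtop()
E
```

```text
rimtop 52 [0.5558 0.0087 0.0518] [0.5557 0.0086] exp [0.5534 0.0107]
```

Run:
```python
from h import *
e=np.array(m.current_ee_pos())+[-.0022,.0032,0]
R=tilted(8.75); f0=np.array(m.current_force())
e[2]=.115; m.move_l(e,R,max_speed=.1); print(np.round(np.array(m.current_force())-f0,1))
for z in [.107,.104,.102,.1005,.0995]:
    e[2]=z; m.move_l(e,R,max_speed=.04); f=np.array(m.current_force())-f0; print(z,np.round(f,1),np.round(m.current_ee_pos(),4))
    if f[2]>4: break
s=floorfit(fn='p1d.png')
print(m.current_time())
```

```text
[-0.7  0.7 -0.3]
0.107 [-0.2  0.6 -0.9] [ 0.5527 -0.0365  0.1068]
0.104 [-0.9  1.6 -0.2] [ 0.5528 -0.0365  0.1038]
0.102 [-0.7  0.3 -0.3] [ 0.5528 -0.0365  0.1019]
0.1005 [ 0.5 -0.8  1.9] [ 0.5531 -0.0366  0.1006]
0.0995 [-1.5 -2.4  8.1] [ 0.5534 -0.0369  0.1004]
floor n 2591 tilt [-0.13  0.73] z 0.0805 exp floor z 0.0804 [(-170, np.float64(0.1148)), (-90, np.float64(0.1293)), (-70, np.float64(0.1288)), (-50, np.float64(0.1145)), (-30, np.float64(0.1147)), (-10, np.float64(0.1149)), (10, np.float64(0.1151)), (30, np.float64(0.1152)), (50, np.float64(0.1154)), (70, np.float64(0.1155)), (90, np.float64(0.1155)), (110, np.float64(0.1154)), (130, np.float64(0.1154)), (150, np.float64(0.1148)), (170, np.float64(0.1153))]
38.1667
```

View pics/p1d.png

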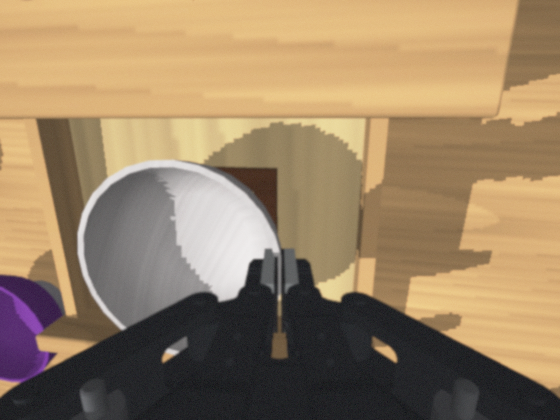

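The inner floor reads z 0.0805 against 0.080 expected for a seated cover, and it's level within 0.7°. I release it, check the result, and measure the next cover on the way.

Run:
```python
from h import *
m.set_gripper(.35); e=np.array(m.current_ee_pos()); e[2]=.24; m.move_l(e,max_speed=.12)
m.move_ptp([.47,.012,.30],RG)
c=m.get_calibration('wrist'); _,d,_=save('wrist','w7.png'); X=cloud(c,d)
print('nest cover',rim(X,(.5535,.0118),.062))
m.move_ptp([.50,.26,.26],RG)
c=m.get_calibration('wrist'); _,d,_=save('wrist','w8.png'); X=cloud(c,d)
print('left',rim(X,(.580,.330),0))
ct=m.get_calibration('top'); _,d,_=save('top','t8.png'); X=cloud(ct,d)
for g,b in [((.703,.031),.118),((.580,.330),0),((.5535,.0118),.062)]: print(rim(X,g,b))
print(m.current_time())
```

```text
nest cover (array([0.55631831, 0.01146528]), 2643, np.float64(0.0032822918677955434), np.float64(0.05044448318065817), np.float64(0.1177662729972875))
left (array([0.58040002, 0.32905642]), 1559, np.float64(0.0014877364403650603), np.float64(0.049115171604590994), np.float64(0.05334244140499505))
(array([0.70265015, 0.03062898]), 180, np.float64(0.0011073220647734444), np.float64(0.04973517228190656), np.float64(0.17321751875845398))
(array([0.57988956, 0.33029233]), 54, np.float64(0.0009289820310933311), np.float64(0.05044267242038698), np.float64(0.05500453974703548))
(array([0.55422962, 0.01313327]), 324, np.float64(0.002947001459247752), np.float64(0.05151280814304702), np.float64(0.11733756644412836))
41.55
```

View pics/w7.png

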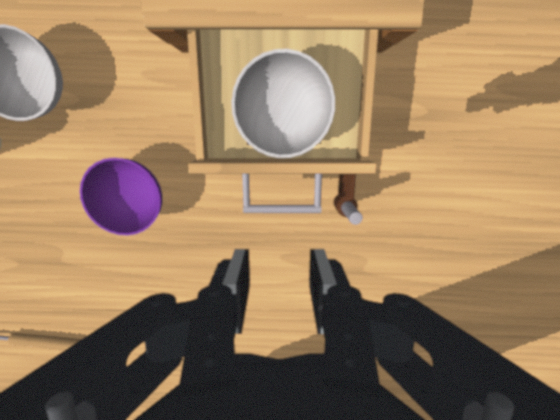

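View pics/w8.png

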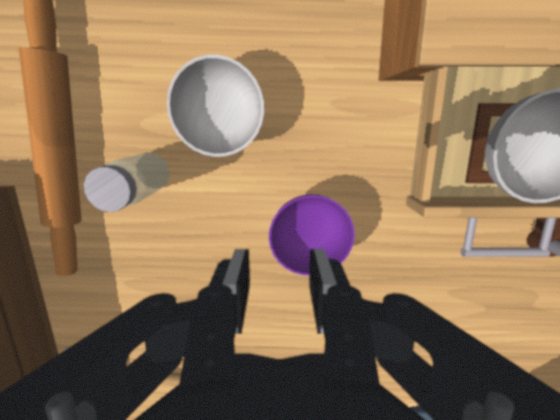

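View pics/t8.png

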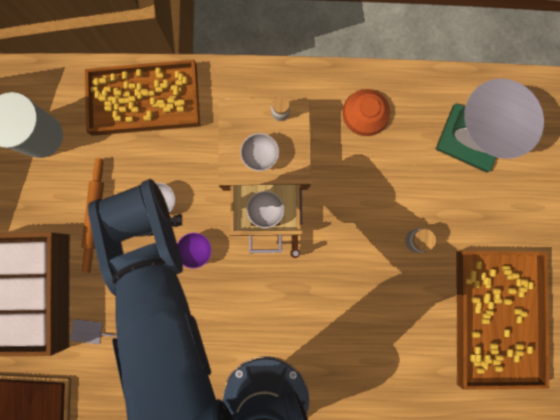

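The first cover sits in the seat: in w7 its rim is centred at px (284,104). The earlier sag was the pads aligning with the rim's slope, so I pick the next cover with the tool already tilted 8.75°.

```bash
cat >> h.py <<'E'
def pick2(c,base,side=-1,tilt=8.75,op=.4,grip=90,dz=.0387):
    R=tilted(tilt); m.set_gripper(op,grip)
    p=np.array([c[0],c[1],0])+side*.0485*YH   # tilt case: TCP-to-centre seen earlier
    h=base+dz
    p[2]=h+.07; m.move_ptp(p,R)
    p[2]=h; m.move_l(p,R,max_speed=.08); print('down F',np.round(m.current_force(),1))
    m.set_gripper(0); print('w',m.current_grip_width(),np.round(m.current_force(),1))
    p[2]=h+.04; m.move_l(p,max_speed=.1); print('lift',m.current_grip_width(),np.round(m.current_force(),1))
E
python3 - <<'E'
from h import *
pick2((.5802,.3295),0)
s=floorfit(fn='p2.png'); rimtop(rz=s[2]+.034,fn='p2.png'); print(m.current_ee_pos(),m.current_time())
E
```

```text
down F [-0.6  0.8 -0.3]
w 0.012951383258556966 [-1.2 -0.6  4.8]
lift 0.015002049629140615 [-0.5  0.1 -1.9]
floor n 2510 tilt [ 0.07 -0.44] z 0.057 exp floor z 0.0586 [(-170, np.float64(0.0893)), (-110, np.float64(0.0014)), (-90, np.float64(0.092)), (-70, np.float64(0.1078)), (-50, np.float64(0.0919)), (-30, np.float64(0.092)), (-10, np.float64(0.0918)), (10, np.float64(0.0916)), (30, np.float64(0.0914)), (50, np.float64(0.0913)), (70, np.float64(0.0911)), (90, np.float64(0.0911)), (110, np.float64(0.091)), (130, np.float64(0.0909)), (150, np.float64(0.09)), (170, np.float64(0.0913))]
rimtop 51 [0.5794 0.3293 0.0519] [0.5793 0.3292] exp [0.5797 0.3313]
[0.58135275 0.28084769 0.07796137] 44.5833
```

View pics/p2.png

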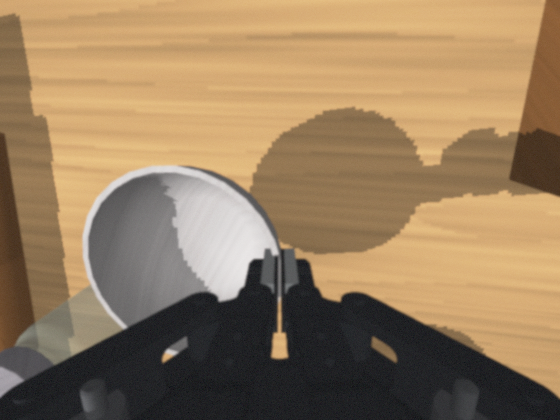

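```bash
cat >> h.py <<'E'
def place(level,fn,tgt=(.554,.0117),tilt=8.75):
    R=tilted(tilt)
    e=np.array(m.current_ee_pos()); 
    if e[2]<.24: e[2]=.24+.02*level; m.move_l(e,R,max_speed=.15)
    t=np.array([tgt[0]+.001,tgt[1]-.0484,.24+.02*level]); m.move_ptp(t,R)
    s=floorfit(fn=fn+'a.png'); c=rimtop(rz=s[2]+.034,fn=fn+'a.png')
    e=np.array(m.current_ee_pos()); off=e[2]-(s[2]-.018); zt=.062+.018*level+off; print('ztarget',zt)
    e[:2]+=np.array(tgt)-c; f0=np.array(m.current_force())
    e[2]=zt+.02; m.move_l(e,R,max_speed=.12); print(np.round(np.array(m.current_force())-f0,1))
    for dz in [.010,.006,.003,.001,-.0005,-.0015,-.0025]:
        e[2]=zt+dz; m.move_l(e,R,max_speed=.04); f=np.array(m.current_force())-f0; print(dz,np.round(f,1),np.round(m.current_ee_pos(),4))
        if f[2]>4: break
    s=floorfit(fn=fn+'b.png'); print('floor z expected',.08+.018*level); rimtop(rz=s[2]+.034,fn=fn+'b.png'); print(m.current_time())
E
python3 - <<'E'
from h import *
place(1,'pl2')
E
```

```text
floor n 2509 tilt [ 0.16 -0.42] z 0.2384 exp floor z 0.24 [(-170, np.float64(0.2706)), (-150, np.float64(0.1146)), (-130, np.float64(0.1151)), (-110, np.float64(0.1149)), (-90, np.float64(0.2736)), (-70, np.float64(0.289)), (-50, np.float64(0.2735)), (-30, np.float64(0.2734)), (-10, np.float64(0.2733)), (10, np.float64(0.2731)), (30, np.float64(0.2729)), (50, np.float64(0.2727)), (70, np.float64(0.2726)), (90, np.float64(0.2724)), (110, np.float64(0.2724)), (130, np.float64(0.2724)), (150, np.float64(0.2716)), (170, np.float64(0.2727))]
rimtop 51 [0.5533 0.0128 0.0518] [0.5531 0.0127] exp [0.5536 0.0148]
ztarget 0.11955412621475649
[-0.2 -2.1 -1. ]
0.01 [-0.1 -0.3 -1.1] [ 0.556  -0.0365  0.1294]
0.006 [-0.3  0.3  0.6] [ 0.556  -0.0365  0.1253]
0.003 [-0.8 -0.7 -0.1] [ 0.556  -0.0365  0.1224]
0.001 [-0.9 -0.5 -0.3] [ 0.5561 -0.0366  0.1204]
-0.0005 [-1.  -2.   3.3] [ 0.5564 -0.0367  0.1193]
-0.0015 [-2.6 -3.3 10.9] [ 0.5567 -0.037   0.119 ]
floor n 2558 tilt [0.05 0.62] z 0.0984 exp floor z 0.099 [(-170, np.float64(0.1294)), (-110, np.float64(0.0634)), (-90, np.float64(0.1324)), (-70, np.float64(0.1477)), (-50, np.float64(0.1325)), (-30, np.float64(0.1327)), (-10, np.float64(0.133)), (10, np.float64(0.133)), (30, np.float64(0.1331)), (50, np.float64(0.1334)), (70, np.float64(0.1335)), (90, np.float64(0.1334)), (110, np.float64(0.1334)), (130, np.float64(0.1332)), (150, np.float64(0.1315)), (170, np.float64(0.1328))]
floor z expected 0.098
rimtop 52 [0.5547 0.0113 0.0518] [0.5546 0.0112] exp [0.5551 0.0134]
50.15
```

View pics/pl2b.png

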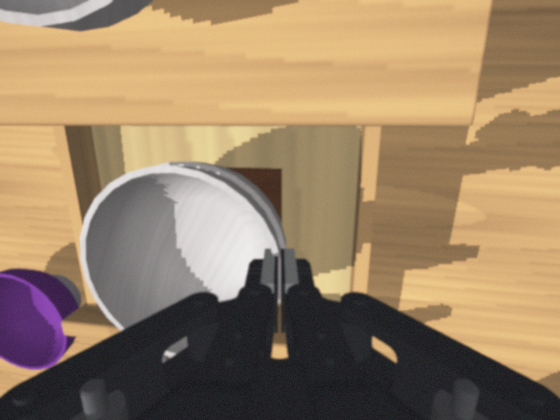

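The second cover is nested: floor at 0.0984 against 0.098 expected, and level. I release it and find the roof cover again.

Run:
```python
from h import *
m.set_gripper(.35); e=np.array(m.current_ee_pos()); e[2]=.26; m.move_l(e,max_speed=.12)
m.move_ptp([.60,.0,.36],RG)
c=m.get_calibration('wrist'); _,d,_=save('wrist','w9.png'); X=cloud(c,d)
r=rim(X,(.703,.031),.118); print('roof',r)
ct=m.get_calibration('top'); _,d,_=save('top','t9.png'); X=cloud(ct,d); print(rim(X,(.703,.031),.118))
print(m.current_time())
```

```text
return _methods._mean(a, axis=axis, dtype=dtype,
  ret = ret.dtype.type(ret / rcount)
Traceback (most recent call last):
  File "h.py", line 35, in rim
    return s.x,len(Q),np.median(abs(e-.0505)),np.median(e),np.percentile(Q[:,2],95)
                                                           ~~~~~~~~~~~~~^^^^^^^^^^^
IndexError: index -1 is out of bounds for axis 0 with size 0
```

View pics/w9.png

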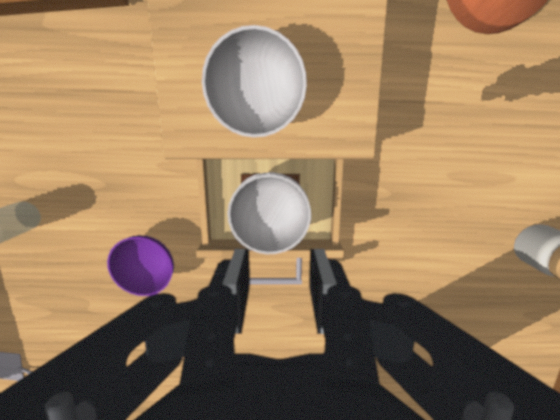

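View pics/t9.png

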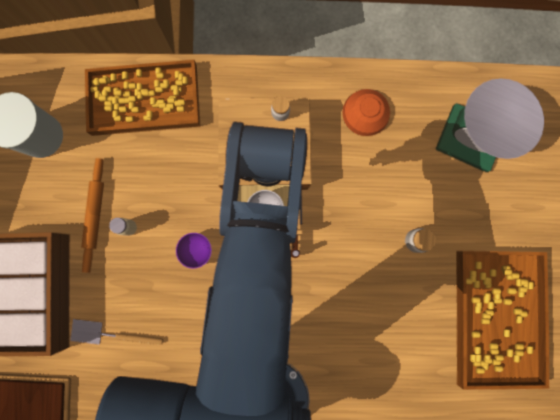

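Run:
```python
from h import *
pick2((.703,.030),.118)
s=floorfit(fn='p3.png'); rimtop(rz=s[2]+.034,fn='p3.png'); print(m.current_ee_pos(),m.current_time())
place(2,'pl3',tgt=(.5545,.0117))
```

```text
down F [-0.7 -0.7  0.4]
w 0.021020779516328116 [-0.9  0.2  2.2]
lift 0.02327431767526014 [-0.1  0.3 -1.8]
floor n 2530 tilt [-0.38 -0.38] z 0.1752 exp floor z 0.1764 [(-170, np.float64(0.21)), (-110, np.float64(0.1193)), (-90, np.float64(0.21)), (-70, np.float64(0.2252)), (-50, np.float64(0.2098)), (-30, np.float64(0.2098)), (-10, np.float64(0.2096)), (10, np.float64(0.2095)), (30, np.float64(0.2094)), (50, np.float64(0.2094)), (70, np.float64(0.2093)), (90, np.float64(0.2094)), (110, np.float64(0.2094)), (130, np.float64(0.2097)), (150, np.float64(0.2088)), (170, np.float64(0.2098))]
rimtop 52 [0.7046 0.0302 0.0519] [0.7045 0.0302] exp [0.7026 0.032 ]
[ 0.70419028 -0.01844874  0.19578039] 55.5333
floor n 2533 tilt [-0.26 -0.47] z 0.2584 exp floor z 0.2597 [(-170, np.float64(0.2927)), (-150, np.float64(0.1328)), (-130, np.float64(0.1328)), (-110, np.float64(0.1329)), (-90, np.float64(0.2935)), (-70, np.float64(0.3087)), (-50, np.float64(0.2933)), (-30, np.float64(0.293)), (-10, np.float64(0.293)), (10, np.float64(0.2928)), (30, np.float64(0.2926)), (50, np.float64(0.2925)), (70, np.f
[... 404 characters left out ...]
0.001 [-0.2  1.  -0.7] [ 0.5544 -0.0369  0.138 ]
-0.0005 [-1.1 -1.5  4.7] [ 0.5547 -0.0371  0.137 ]
floor n 2554 tilt [-0.32  0.29] z 0.1164 exp floor z 0.117 [(-170, np.float64(0.1499)), (-110, np.float64(0.0634)), (-90, np.float64(0.1505)), (-70, np.float64(0.1655)), (-50, np.float64(0.1504)), (-30, np.float64(0.1505)), (-10, np.float64(0.1507)), (10, np.float64(0.1509)), (30, np.float64(0.151)), (50, np.float64(0.1511)), (70, np.float64(0.151)), (90, np.float64(0.1513)), (110, np.float64(0.1511)), (130, np.float64(0.1512)), (150, np.float64(0.1504)), (170, np.float64(0.1511))]
floor z expected 0.11599999999999999
rimtop 52 [0.555  0.0115 0.0518] [0.5549 0.0115] exp [0.553  0.0134]
59.6667
```

View pics/pl3b.png

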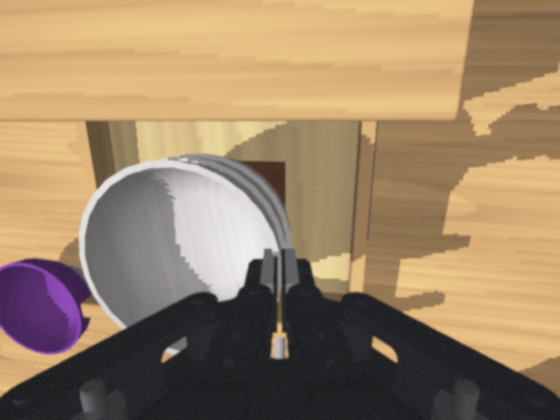

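Three are nested. I release, retreat, and check for any hidden covers and the final state of the stack, brace and tray.

Run:
```python
from h import *
m.set_gripper(.35); e=np.array(m.current_ee_pos()); e[2]=.28; m.move_l(e,max_speed=.12)
m.move_ptp([.47,.012,.32],RG)
c=m.get_calibration('wrist'); _,d,_=save('wrist','w10.png'); X=cloud(c,d); Q=X.reshape(-1,3)
B=Q[(np.hypot(Q[:,0]-.5545,Q[:,1]-.0117)<.018)&(Q[:,2]>.1)]
A=np.c_[B[:,:2]-[.5545,.0117],np.ones(len(B))]; s=np.linalg.lstsq(A,B[:,2],rcond=None)[0]; print('floor',np.rad2deg(s[:2]),s[2])
W=lambda u,v,h: np.round(world(c,d,u,v,z=h),4)
print('rim',rim(X,(.5545,.0117),.098))
m.move_j([-1.335,0.351,1.652,0,1.139,-0.085])
save('top','t10.png'); save('scene','s10.png')
for cam in ('top','scene'):
  m.grab_frame(cam)
  for n in ('cover0_c','shaker','crock','brace_post','tray_handle'): print(cam,n,[(np.round(r['at'],3).tolist(),round(r['confidence'],2)) for r in m.look_for(cam,n)])
print(m.current_time())
```

```text
floor [-0.09205332  0.19244823] 0.11615830503776144
rim (array([0.55416636, 0.01167842]), 1999, np.float64(0.0015737210942518495), np.float64(0.048936369651692034), np.float64(0.1512545937141837))
top cover0_c []
top shaker [([0.499, 0.412, 0.105], 0.77)]
top crock [([0.474, -0.439, 0.087], 0.94)]
top brace_post [([0.453, -0.076, 0.049], 0.48)]
top tray_handle [([0.538, 0.015, 0.065], 0.74)]
scene cover0_c []
scene shaker [([0.509, 0.407, 0.077], 0.87)]
scene crock [([0.495, -0.447, 0.082], 0.63), ([0.584, -0.028, 0.112], 0.43), ([0.512, 0.409, 0.074], 0.21)]
scene brace_post [([0.446, -0.079, 0.056], 0.57)]
scene tray_handle [([0.544, -0.032, 0.068], 0.83)]
64.8583
```

View pics/w10.png

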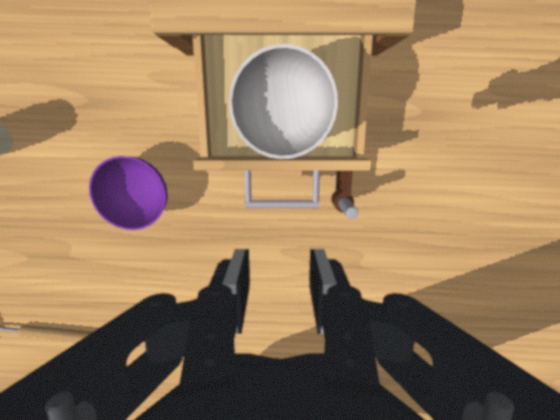

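View pics/t10.png

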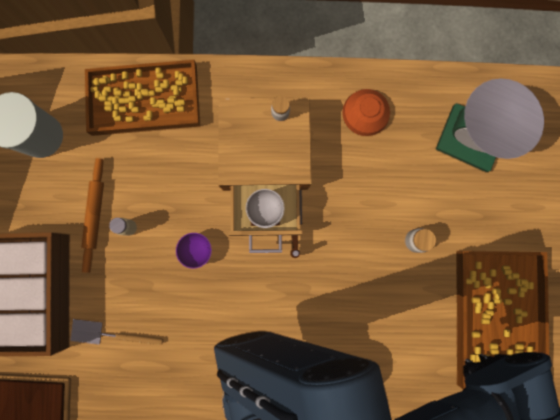

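View pics/s10.png

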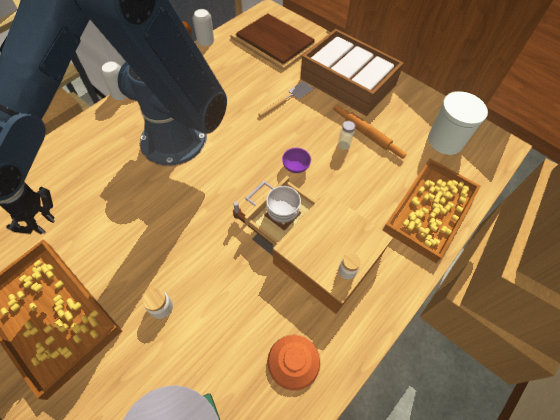

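The stack is level and centred, with its floor at 0.1162. One thing is still unclear: a light disc on the green cloth, half hidden under the mauve disc at top px (470,138). I look there before handing in.

Run:
```python
from h import *
c=m.get_calibration('top'); p,d,_=save('top','t11.png'); X=cloud(c,d)
for u,v in [(465,138),(472,142),(480,140),(503,118),(480,160),(470,125),(445,140),(60,130)]: print(u,v,np.round(X[v,u],3))
cv2.imwrite('pics/t11z.png',cv2.resize(p[60:200,400:560,::-1],None,fx=4,fy=4,interpolation=cv2.INTER_CUBIC))
m.move_ptp([.55,-.40,.28],RG)
save('wrist','w11.png'); print([(np.round(r['at'],3).tolist(),round(r['confidence'],2)) for r in m.look_for('wrist','cover0_c')],m.current_time())
```

```text
465 138 [ 0.777 -0.568  0.088]
472 142 [ 0.769 -0.594  0.077]
480 140 [ 0.738 -0.554  0.218]
503 118 [ 0.805 -0.627  0.203]
480 160 [ 0.726 -0.64   0.026]
470 125 [ 0.778 -0.528  0.218]
445 140 [ 0.784 -0.529  0.033]
60 130 [0.794 0.652 0.02 ]
[] 66.4917
```

View pics/t11z.png

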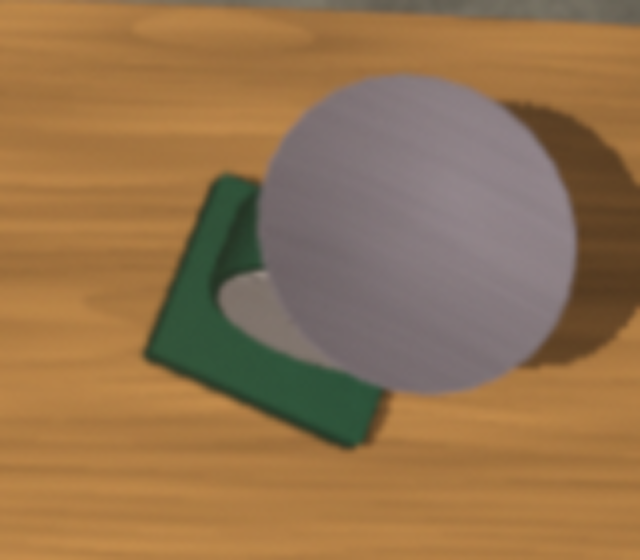

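View pics/w11.png

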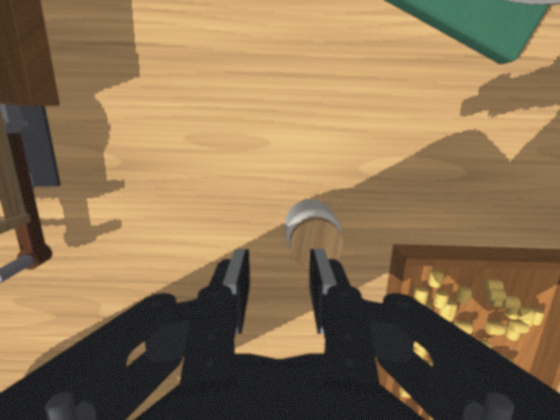

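The disc turns out to be the pan of a green kitchen scale, about 0.97 m out and beyond reach, so it isn't a cover. All three covers are in the tray, and I hand in.

Run:
```python
from h import *
print(np.round(m.current_force(),1)); m.sign_off(); print(m.current_time())
```

```text
[-0.  -0.4  0.5]
the job is handed in; nothing more can be done
the job is handed in; nothing more can be done
```

The job is done and handed in, at about 66 s of the 210 s allowed. The brace is home, the tray is out, and the three metal covers I found are stacked in it.

- **Brace:** I swung it out along its arc until the stop pushed back with 7.5 N. The last pictures show it square under the tray. I didn't feel the catch's 3 N or the snap separately in the force readings.
- **Tray:** I pulled it to a hard stop. It moved 127 mm, and a second pull of about 20 N moved it no further. The panel ended 138.5 mm in front of the cabinet. This means fully out only if the panel closes flush and the tray started about 12 mm open; I could not check that separately.
- **Covers:** The one on the right was knocked aside early on, so I located it again before picking it up.
    - **First cover:** its knob went into the seat, with its floor at 80.5 mm (80 expected).
    - **Nested covers:** their floors measured 98.4 mm and 116.2 mm (98 and 116 expected).
    - **Whole stack:** it is centred, and the top cover is level within 0.2°.
- **Left alone:** In the last pictures the shaker and crock are where they started. I never went for the purple look-alike, and the top picture shows it in the same place.
- **Disagreement:** The network that looks for covers found none in the final top and scene pictures, not even the stacked ones. I relied on the pictures and depth instead. I also checked a disc half hidden in the far right corner: it is the pan of a kitchen scale, not a cover.

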